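# Hang the lift-off gate of the saw's off-cut bay

## Robot

A 6-joint arm with a two-finger parallel gripper is mounted at the origin on the work surface. World frame = base frame: x ahead of the robot, y to its left, z up, the work surface at z = 0. Lengths are in m, angles in rad, forces in N, time in s.
With the tool pointing down it reaches from about 0.4 to 0.825 m from the base axis. Payload 7 kg.
Tool frame: the origin (TCP) lies at the very end of the fingers, on their centre line; the grasp point (between the pads) lies 19 mm behind it; x points along the fingers, y is the direction in which the jaws open and shut, and the axes are right-handed (so a half turn about x gives the same grasp; the last joint's range is limited). The gripper opens to 88 mm and grips with 3 to 60 N. Pads are 19 mm wide; open, the fingers measure 130 mm over their backs; the gripper's body (78 mm by 193 mm) begins 47 mm behind the grasp point.
Start: joints at [-1.057, 0.359, 0.012, 0, -1.224, -0.288], TCP at [0.151, -0.658, 0.227] pointing down, gripper open.
Joint ranges: [-3.07, 3.07], [-1.43, 2.12], [-1.02, 1.25], [-3.03, 1.67], [-3.05, -0], [-3.03, 3.03]. Speed limits (rad/s): [2.39, 2.39, 3.01, 3.14, 3.14, 3.14].

## Interface

Orientations are given as [roll, pitch, yaw] about the fixed x, y, z axes, in that order (R = Rz(yaw) Ry(pitch) Rx(roll)).
In Python, from station import arm gives the robot as it stands.
- The arm moves only by the shell command python3 -m inch 'ROWS' [OPENING] [FORCE]. ROWS is text: rows parted by semicolons, each of 6 numbers parted by spaces: the shift along the world's x, y, z in units of 30 mm (1.0 is 30 mm), then the turn, a rotation vector about the world's x, y, z in units of 5 degrees (1.0 is 5 degrees). In form: dx dy dz wx wy wz; .... A call has 1 to 12 rows; each row shifts and turns the commanded pose from where the row before left it; what a row does not reach is not made up. A row lasts 1/8 s, in which the tool goes at most 62.5 mm and 10.7 degrees, less where a joint would pass 70% of its speed; a pose out of reach is approached as far as the arm can. A call is refused whole if a number of a shift passes 1 or a number of a turn 1, either way. A call with a gripper value outside its range is refused whole. OPENING is the opening, from 0 (shut) to 1 (fully open), set as the call begins (- or left out, the last holds). The fingers move at their own pace and stop on an object; FORCE is the grip in N (left out, the last holds). Time passes only in rows, so rows that do not move let the fingers close. It gives the time, the measured TCP pose, the force and the opening at its end, in the units of the state.
- arm.get_state(): the state, without advancing time (a new reading comes with each control period).
- arm.grab_frame(name): name is "scene" or "top" or "wrist"; returns a dict with "frame" (420x560x3 uint8, red, green, blue), "range_z" (420x560 float32, m along the optical axis (not along the pixel's ray), 0 where there is no reading), "mtx" (3x3 intrinsics, pixels), "pose" (4x4, takes a point from camera to world coordinates). Camera axes: x right, y up, looking along -z (the intrinsics and any distortion apply to the point x, -y, -z); pixel columns grow to the right and rows downward; lengths in m; the calibration is good to about 2 mm. A picture is of the moment at which its call begins.
- arm.job_done(): hands the job in, once; it reports no verdict.
Trained networks look in a picture, given as the dict that the camera call returned (one of the last four; its "shot" number tells which), for a name from the list of things; names that differ only in an ending like _2 or _b are one class to them, and where a whole thing is asked for, a point or a joint stands for the part that bears it (a point fixed in the world has none). Each returns a list of dicts, best first, with "confidence" (0 to 1); they miss things now and then, are a little off and sometimes report something else, mostly with a low value. They report only what shows in the picture. A call takes as long as a camera call. They do not tell look-alikes from the thing itself.
- arm.search_frame(picture, target): "extent" ([centre column, centre row, width, height] as shares, 0 to 1, of the picture: columns of its width, rows of its height, round what is visible of it).
- arm.masks_of(picture, target): "mask" (420x560 bool, what is visible of it) and "extent" ([centre column, centre row, width, height] as shares, 0 to 1, of the picture: columns of its width, rows of its height, round what is visible of it).
- arm.place_of(picture, target): "position" ([column, row] as shares, 0 to 1, of the picture: columns of its width, rows of its height: a listed point, or the origin of a listed thing).
The state is a dict: "t": time; "q": joint angles; "qd": joint speeds; "joint_efforts": joint torques, N m; "eef_pos": TCP position; "ee_rot": TCP orientation; "force": force on the tool from outside, world axes, zero at the start; "moment": the same for the moment, N m; "width": finger opening in m.
Only numpy, scipy, OpenCV 4.12 (cv2) and the standard library are available. Lean on these libraries where they do the work, as an engineer would, in place of code of your own. Each camera call takes 0.05 s, during which the arm holds its last target. There are 200 camera calls.

## Task

Take the grey gate out of its stand, hold it open and upright at the hinge post and lower it gently so that both knuckles go down over both pins and rest fully home on the lugs, without dropping or forcing it; the pins are clamped in slots and may stand a little to the left or right of the nominal place, so look or feel for them. Then swing the gate shut against the stop post, let go of it, and leave everything else where it is.

Things in the scene. Friction and masses are not known exactly. Their poses are not given: they have to be found in the camera images.
- bay: Bolted-down off-cut bay: base plate (8 mm), red hinge post, red stop post, low sheet tray behind (+x). Origin on the bench below the nominal hinge axis; z up, +y from hinge along the shut gate to the stop post, -x the open front. A plate on the hinge post carries two lugs (18 mm round), tops 45 and 145 mm above the bench, each with an upright pin; plate and post begin 30 mm behind the axis.
- pin_low (a point): Nominal top centre of the lower pin, 63 mm above the bench. Pin 12 mm diameter, 18 mm long above its lug, flat top 10 mm across, chamfered. The plate with both pins is clamped in slots, anywhere up to 14 mm toward bay +y or -y of this point (bay x is exact). This shift is NOT in any reading: see or feel it. The plate does not move under the forces of this job.
- pin_high (a point): Nominal top centre of the upper pin, 163 mm above the bench, same pin, same unread sideways shift; truly in line above the lower pin.
- stop (a point): Point on the front face (bay x = +6 mm) of the stop post, 174 mm above the bench, where the rail of the shut gate bears. Post 34 mm wide, at bay y = 160 mm.
- lip (a point): Middle of the front edge of the lip on top of the stop post, at its underside (195 mm above the bench, 18 mm in front of the hinge axis plane). The seated gate swings in under it with 10 mm to spare; so it can only be put on the pins while open by 15 degrees or more. Tops out at 201 mm.
- gate: Loose grey lift-off gate, 0.36 to 0.56 kg. Origin on its hinge axis, underside of lower knuckle; x along the panel to the free end (170 mm), z up. Panel 5 mm thick, x 20 to 170, z -15 to 118 mm, topped by a rail 12 mm thick, z 118 to 140. Seated, the origin is 45 mm above the bench; shut, gate x = bay +y; open 90 degrees, gate x = bay -x. On the pins it turns freely, with about 1 mm play.
- knuckle_low (a point): Centre of the underside of the gate's lower knuckle: ring 26 mm outside, 14 mm hole, 20 mm tall (at the gate's origin). It cannot pass the upper lug from above: bring the gate in level from the open front, raised 20 to 60 mm over its seated height, then lower.
- knuckle_high (a point): Centre of the underside of the upper knuckle (same ring), 100 mm above the lower one.
- gate_grip (a point): Middle of the gate's top rail above its balance point (gate x = 86, z = 129 mm); rail 12 mm thick, 22 mm high, to be pinched from above across the rail.
- gate_end (a point): Free end of the gate, in the rail (gate x = 170, z = 129 mm).
- rack: Fixed steel stand with the gate upright in it at the start: base 140 x 90 x 10 mm, two walls 100 mm long up to 45 mm above the bench, with a 7 mm slot between them along its x. Origin under its centre on the bench. The gate stands 35 mm deep in the slot, gate x along rack -x: lift it straight up by more than 40 mm.
- stub: Bystander: bare steel bar stub, 44 mm diameter, 50 mm tall, standing in the off-cut tray of the bay. Leave it alone.
- slug: Bystander: brass bar stub, 32 mm diameter, 35 mm tall, standing in the off-cut tray. Leave it alone.
- wrench: Bystander: spanner lying flat on the bench. Leave it alone.
- oiler: Bystander: closed white plastic oil bottle, 60 mm diameter, 130 mm tall, standing. Leave it alone.
- brush: Bystander: bench brush lying flat. Leave it alone.
- angle: Bystander: 90 mm piece of steel angle lying on the bench, 40 mm high. Leave it alone.
- disc: Bystander: copper disc, 70 mm diameter, 30 mm thick, lying flat. Leave it alone.
There are look-alikes about, which are no part of the job. Leave any turquoise look-alike of the rack alone.

How it is judged:
On the way, in this order (a step that is already met when the one before it is completed fails the run):
1. the gate is lifted clear of its stand (z of gate in the frame of rack above 0.062 m), for 0.1 s.
2. both knuckles are fully down over the pins, the gate still open (z of gate in the frame of bay between 0.0425 and 0.0485 m and x of gate in the frame of bay between -0.004 and 0.004 m and y of gate in the frame of bay between -0.016 and 0.016 m and angle between gate's own z axis and vertical below 0.05 rad and not (angle between the x axis of gate and the y axis of bay, either way round below 0.06 rad)), for 0.2 s.
3. the gate is swung shut against the stop post (z of gate in the frame of bay between 0.0425 and 0.0485 m and x of gate in the frame of bay between -0.004 and 0.004 m and y of gate in the frame of bay between -0.016 and 0.016 m and angle between gate's own z axis and vertical below 0.05 rad and angle between the x axis of gate and the y axis of bay, either way round below 0.06 rad and y of gate_end in the frame of bay above 0.12 m), for 0.2 s.
At the end, for the whole second after the job is handed in: The gate hangs with both knuckles on the lugs (its origin 42.5 to 48.5 mm above the bay's base level, within 4 mm of the hinge axis in bay x and 16 mm in bay y, within 0.05 rad of upright), is shut against the stop post (within 0.06 rad of the bay's y axis), is released and at rest (all of step 3 and linear speed of gate below 0.02 m/s); the robot touches nothing.
It fails at once if the gate is forced against the pins or the bay (more than 30 N) while it is not yet down on the lugs (contact force between gate and bay above 30 N and z of gate in the frame of bay above 0.0485 m).
It fails at once if the gate is let fall down the pins (faster than 0.2 m/s) (linear speed of gate above 0.2 m/s and z of gate in the frame of bay between 0.0485 and 0.062 m and x of gate in the frame of bay between -0.004 and 0.004 m and y of gate in the frame of bay between -0.016 and 0.016 m).
It fails at once if the gate is banged onto the lugs or slammed (more than 50 N) (contact force between gate and bay above 50 N).
It fails at once if the robot pushes hard on the bay itself (more than 30 N) (contact force between any of the arm, the fingers and bay above 30 N).
It fails at once if a bystander is shifted by more than 20 mm (distance of any of stub, slug, wrench, oiler, brush, angle, disc from where it was at the start of the episode above 0.02 m).
It also fails if it takes over 67 s, if anything falls off the work surface, if the arm or the gripper's body presses on something with over 40 N, if the wrist force passes 120 N, or if a joint passes its speed limit or range.

## Working session

There is one attempt and no reset: what is moved stays moved. The work goes in short steps, Python scripts to look and compute and a shell command to move; the robot and the scene stay as the last step left them, time stands still between calls to the robot, and variables do not carry over. Pictures are saved under pics/ and viewed, about 8 in all and at most 12, crops included, and the job is handed in when it is done.

```bash
mkdir -p pics
cat > h.py <<'E'
import numpy as np, cv2
from station import arm
def save(p,name,crop=None,scale=1):
    f=p['frame'][:,:,::-1]
    if crop: f=f[crop[1]:crop[3],crop[0]:crop[2]]
    cv2.imwrite('pics/'+name,cv2.resize(f,None,fx=scale,fy=scale))
def cloud(p):
    z=p['range_z'];K=p['mtx'];v,u=np.mgrid[:z.shape[0],:z.shape[1]]
    c=np.stack([(u-K[0,2])/K[0,0]*z,-(v-K[1,2])/K[1,1]*z,-z,np.ones_like(z)],-1)
    w=(c@np.array(p['pose']).T)[...,:3]; w[z==0]=np.nan
    return w
def at(p,share,r=1):
    w=cloud(p);c=int(share[0]*560);q=int(share[1]*420)
    return np.nanmedian(w[q-r:q+r+1,c-r:c+r+1].reshape(-1,3),0)
E
python3 - <<'E'
from h import *
print(arm.get_state())
a=[]
for n in('scene','top'):
    p=arm.grab_frame(n);a.append(p['frame'][:,:,::-1]);print(n,p.get('dist'),p.keys(),np.round(p['pose'],3).tolist())
    for t in('gate','rack','bay','gate_grip','gate_end','knuckle_high','pin_high','stop','lip'):
        try:
            for r in arm.place_of(p,t)[:2]: print(t,np.round(r['confidence'],2),np.round(np.array(r['position'])*[560,420]),np.round(at(p,r['position']),3))
        except Exception as e: print(t,e)
    cv2.imwrite(f'pics/{n}.png',cv2.resize(a[-1],(784,588)))
E
```

```text
{'t': 0.0, 'q': array([-1.05687540e+00,  3.59368027e-01,  1.10528791e-02, -3.54682206e-04,
       -1.22409630e+00, -2.88081909e-01]), 'qd': array([-0.00032569,  0.00070039,  0.00112032,  0.00070198,  0.00058295,
        0.00062392]), 'joint_efforts': array([ 8.24567924e-04, -5.82715130e+01,  2.93059623e+01,  6.99720874e+00,
        6.83120350e-03, -2.33952396e-04]), 'eef_pos': array([ 0.15100009, -0.65738676,  0.22563146]), 'ee_rot': array([1.65532598, 1.56914713, 1.8810442 ]), 'force': array([ 0.36007939, -0.34979169,  0.23518186]), 'moment': array([-0.01683745, -0.02706409, -0.01809443]), 'width': 0.08781222958762967}
scene None dict_keys(['frame', 'range_z', 'mtx', 'pose', 'shot']) [[-0.535, -0.506, 0.677, 1.252], [0.845, -0.332, 0.419, 0.433], [0.012, 0.796, 0.605, 0.763], [0.0, 0.0, 0.0, 1.0]]
gate 0.69 [371. 295.] [0.598 0.262 0.044]
rack 0.79 [387. 285.] [0.552 0.283 0.045]
rack 0.71 [475. 270.] [0.383 0.448 0.045]
bay 0.92 [227. 239.] [ 0.651 -0.113  0.071]
gate_grip 0.83 [398. 240.] [0.525 0.28  0.164]
gate_grip 0.59 [371. 296.] [0.599 0.263 0.039]
gate_end 0.88 [421. 223.] 
[... 316 characters left out ...]
[0.001, 0.981, -0.192, 0.262], [-1.0, -0.001, -0.01, -0.024], [-0.01, 0.192, 0.981, 1.622], [0.0, 0.0, 0.0, 1.0]]
gate 0.64 [191. 200.] [0.598 0.266 0.   ]
rack 0.91 [131. 281.] [0.334 0.434 0.039]
rack 0.86 [213. 281.] [0.334 0.178 0.048]
bay 0.62 [320. 201.] [ 0.593 -0.155  0.01 ]
gate_grip 0.83 [170. 218.] [0.538 0.329 0.001]
gate_end 0.82 [170. 249.] [0.427 0.297 0.137]
gate_end 0.17 [278. 168.] [ 0.694 -0.022  0.042]
knuckle_high 0.95 [183. 191.] [0.598 0.263 0.139]
pin_high 0.9 [327. 187.] [ 0.633 -0.176  0.037]
pin_high 0.16 [230. 175.] [0.683 0.139 0.007]
stop 0.71 [325. 190.] [ 0.594 -0.158  0.161]
stop 0.59 [272. 193.] [ 0.576 -0.005  0.202]
lip 0.61 [272. 204.] [0.58  0.    0.023]
```

View pics/scene.png

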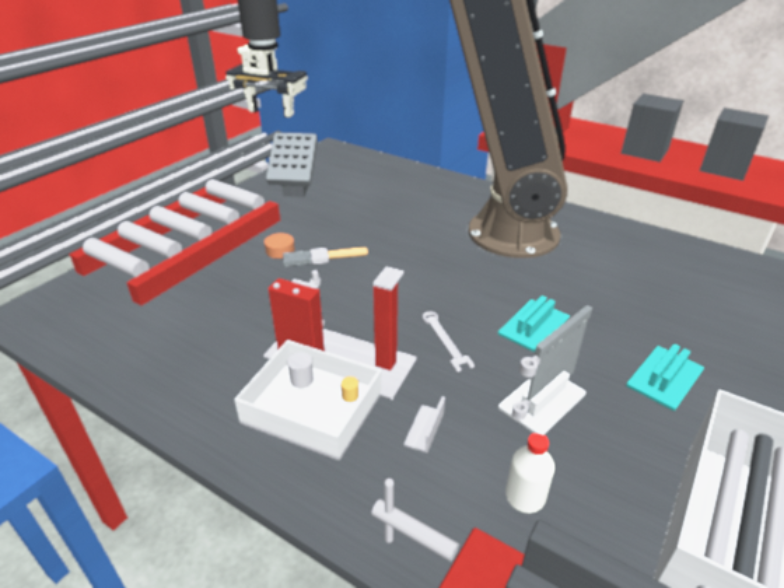

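View pics/top.png

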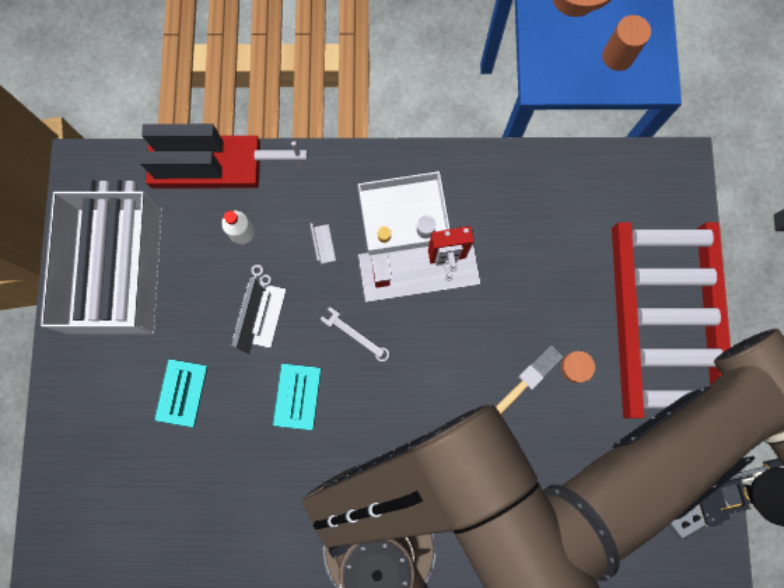

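The white stand with the grey gate is at about (545,380) in scene. The bay is at about (330,370), with the hinge post on the right as seen from the robot. The turquoise racks are decoys. Next I'll measure the gate and bay axes from the depth, while setting off toward the bay for a close look.

```bash
python3 -m inch '0.5 1 1 0 0 0;0.5 1 1 0 0 0;0.5 1 1 0 0 0;0.5 1 1 0 0 0;0.6 1 1 0 0 0;0.6 1 0.5 0 0 0;0.6 1 0 0 0 0;0.6 1 0 0 0 0;0.6 1 0 0 0 0;0.6 1 0 0 0 0;0.6 1 0 0 0 0;0.6 1 0 0 0 0' 1
python3 -m inch '0.6 1 0 0 0 0;0.6 1 0 0 0 0;0.6 1 0 0 0 0;0.6 1 0 0 0 0;0.6 1 0 0 0 0;0 0 0 0 0 0;0 0 0 0 0 0'
python3 - <<'E'
from h import *
for n in('scene','top','wrist'):
    p=arm.grab_frame(n);w=cloud(p)
    if n=='wrist': print(np.round(p['pose'],3).tolist()); save(p,'w1.png',scale=1.4)
    np.save(n+'_w.npy',w);cv2.imwrite(n+'_f.png',p['frame'][:,:,::-1])
    for t in('gate','bay'):
        m=arm.masks_of(p,t)
        for r in m[:1]:
            q=w[r['mask']];q=q[~np.isnan(q[:,0])]
            print(n,t,r['confidence'],len(q))
            if t=='gate': 
                q=q[(q[:,2]>.155)&(q[:,2]<.2)]
                if len(q)>10:
                    c=q[:,:2].mean(0);_,s,V=np.linalg.svd(q[:,:2]-c,full_matrices=False);print(c,V[0],np.degrees(np.arctan2(V[0,1],V[0,0])),np.ptp((q[:,:2]-c)@V.T,axis=0),np.percentile(q[:,2],95))
    b=w.reshape(-1,3);b=b[(b[:,0]>.52)&(b[:,0]<.75)&(b[:,1]<.06)&(b[:,1]>-.26)]
    for lo,hi in((.14,.15),(.155,.17),(.17,.19),(.195,.21),(.21,.25)):
        q=b[(b[:,2]>lo)&(b[:,2]<hi)]
        if len(q): print(lo,len(q),np.round(np.percentile(q,[2,50,98],axis=0),3).tolist())
    for t in ('pin_high','pin_low','lip','stop'):
        for r in arm.place_of(p,t)[:1]: print(t,np.round(r['confidence'],2),np.round(np.array(r['position'])*[560,420]),np.round(at(p,r['position']),3))
E
```

```text
t: 2.5
eef_pos: [0.3554, -0.2968, 0.3918]
ee_rot: [-0.516, 1.57, -0.29]
force: [1.2, -0.6, 0.2]
width: 0.0879
t: 3.38
eef_pos: [0.445, -0.1479, 0.3916]
ee_rot: [-1.352, 1.571, -1.126]
force: [-1.0, 0.0, 0.7]
width: 0.0876
scene gate 0.6 565
scene bay 0.94 8741
0.14 188 [[0.586, -0.19, 0.14], [0.656, -0.131, 0.146], [0.678, 0.014, 0.15]]
0.155 541 [[0.588, -0.192, 0.156], [0.651, -0.144, 0.163], [0.678, 0.013, 0.169]]
0.17 126 [[0.576, -0.017, 0.17], [0.605, 0.005, 0.18], [0.609, 0.015, 0.19]]
0.195 233 [[0.555, -0.023, 0.195], [0.585, -0.004, 0.202], [0.609, 0.014, 0.204]]
pin_high 0.64 [222. 194.] [ 0.42  -0.328  0.002]
pin_low 0.64 [225. 224.] [ 0.658 -0.112  0.129]
stop 0.81 [281. 205.] [0.599 0.014 0.199]
top gate 0.8 830
[0.49655551 0.28111734] [-0.97343836  0.22894926] 166.76478161718228 [0.14945838 0.01412781] 0.17054184584209708
top bay 0.61 2564
0.14 1 [[0.658, -0.112, 0.15], [0.658, -0.112, 0.15], [0.658, -0.112, 0.15]]
0.155 196 [[0.65, -0.192, 0.157], [0.664, -0.153, 0.164], [0.679, -0.114, 0.169]]
0.17 13 [[0.654, -0.185, 0.17], [0.667, -0.147, 0.171], [0.673, -0.121, 0.173]]
pin_high 0.21 [229. 171.] [0.694 0.142 0.007]
lip 0.66 [278. 165.] [ 0.704 -0.019  0.044]
stop 0.63 [412. 265.] [ 0.387 -0.436  0.032]
[[-0.221, -0.937, -0.272, 0.372], [0.975, -0.212, -0.061, -0.164], [-0.0, -0.279, 0.96, 0.551], [0.0, 0.0, 0.0, 1.0]]
wrist gate 0.87 1069
wrist bay 0.62 11770
0.14 71 [[0.587, -0.166, 0.141], [0.59, -0.158, 0.146], [0.597, -0.15, 0.149]]
0.155 1552 [[0.632, -0.197, 0.16], [0.653, -0.155, 0.164], [0.674, -0.115, 0.169]]
0.17 52 [[0.588, -0.18, 0.17], [0.6, -0.02, 0.182], [0.662, -0.019, 0.19]]
0.195 686 [[0.574, -0.022, 0.199], [0.591, -0.006, 0.202], [0.609, 0.012, 0.204]]
pin_high 0.83 [241. 288.] [ 0.417 -0.165  0.473]
pin_low 0.64 [249. 260.] [ 0.623 -0.167  0.009]
stop 0.93 [362. 307.] [ 0.413 -0.134  0.477]
```

View pics/w1.png

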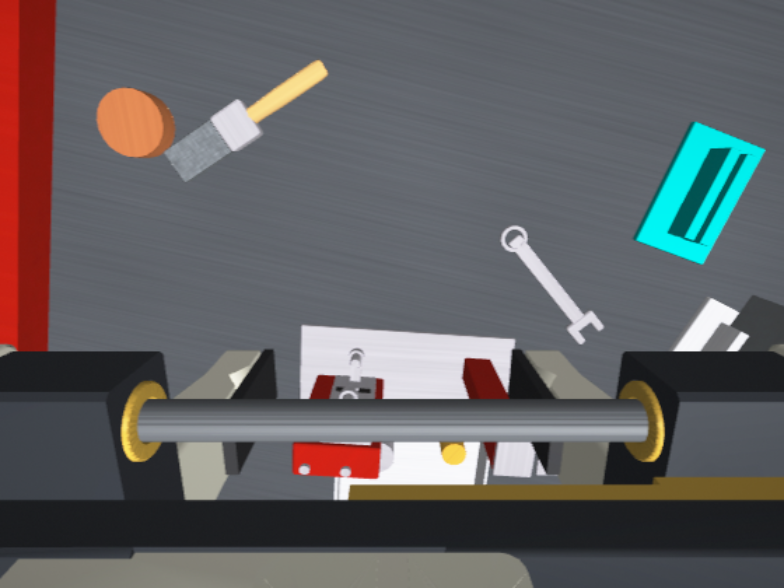

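Run:
```python
import numpy as np,cv2
w=np.load('wrist_w.npy').reshape(-1,3);f=cv2.imread('wrist_f.png').reshape(-1,3)
# rectangles of tops
for nm,(x0,x1,y0,y1,z0,z1) in dict(lip=(.55,.65,-.06,.06,.197,.206),post=(.62,.70,-.22,-.08,.158,.168),highpin=(.57,.62,-.20,-.11,.135,.175),base=(.5,.62,-.3,.1,.005,.011)).items():
    q=w[(w[:,0]>x0)&(w[:,0]<x1)&(w[:,1]>y0)&(w[:,1]<y1)&(w[:,2]>z0)&(w[:,2]<z1)]
    r=cv2.minAreaRect(q[:,:2].astype(np.float32)*1000);print(nm,len(q),r)
    if nm=='highpin':
        for a,b in((.135,.15),(.15,.158),(.158,.168)):
            k=q[(q[:,2]>a)&(q[:,2]<b)];print(a,len(k),np.round(k.mean(0),4) if len(k) else '',np.round(np.ptp(k,0),4) if len(k) else '')
    if nm=='base': print(np.round(cv2.boxPoints(r),0).tolist())
```

```text
lip 680 ((590.5465698242188, -4.666629791259766), (36.11937713623047, 34.68140411376953), 8.380770683288574)
post 1464 ((655.6624755859375, -156.1206817626953), (39.26557922363281, 86.89398956298828), 12.365428924560547)
highpin 97 ((591.4439086914062, -158.5238037109375), (9.441686630249023, 16.86688804626465), 12.477882385253906)
0.135 79 [ 0.5903 -0.1581  0.1448] [0.0108 0.0169 0.0117]
0.15 18 [ 0.5908 -0.1584  0.153 ] [0.0042 0.0092 0.0067]
0.158 0  
base 3757 ((567.8992309570312, -90.32150268554688), (112.83462524414062, 386.8613586425781), 3.5626821517944336)
[[500.0, 99.0], [524.0, -287.0], [636.0, -280.0], [612.0, 106.0]]
```

The picture shows the hinge plate with the upper pin at about (355,360), the stop post at (480,370) and the base front edge from (300,325) to (515,340), so the bay yaw is about 9°. The gripper hides part of the bay, so I'll move forward to get an unobstructed view of the pins.

```bash
python3 -m inch '1 0 0 0 0 0;1 0 0 0 0 0;1 0 0 0 0 0;1 0 0 0 0 0;1 0 0 0 0 0;1 0 0 0 0 0;0 0 0 0 0 0;0 0 0 0 0 0'
python3 - <<'E'
from h import *
p=arm.grab_frame('wrist');w=cloud(p);save(p,'w2.png',scale=1.4);W=w.reshape(-1,3)
np.save('wrist_w.npy',w)
for nm,(x0,x1,y0,y1,z0,z1) in dict(lip=(.55,.65,-.06,.06,.197,.206),post=(.62,.70,-.22,-.08,.158,.168),pin=(.57,.61,-.20,-.11,.159,.168),lug=(.57,.61,-.20,-.11,.138,.149)).items():
    q=W[(W[:,0]>x0)&(W[:,0]<x1)&(W[:,1]>y0)&(W[:,1]<y1)&(W[:,2]>z0)&(W[:,2]<z1)]
    if len(q)>4: print(nm,len(q),cv2.minAreaRect(q[:,:2].astype(np.float32)*1000),np.round(q.mean(0),4))
for t in ('pin_high','pin_low','lip','stop'):
    for r in arm.place_of(p,t)[:1]: print(t,np.round(r['confidence'],2),np.round(np.array(r['position'])*[784,588]),np.round(at(p,r['position'],0),3))
E
```

```text
t: 5.42
eef_pos: [0.6248, -0.1479, 0.3912]
ee_rot: [2.994, 1.57, -3.063]
force: [-0.6, 0.1, 0.9]
width: 0.0876
lip 1641 ((582.0103149414062, -5.896495819091797), (54.34886169433594, 34.48326110839844), 8.609743118286133) [ 0.5812 -0.0067  0.2022]
post 2300 ((651.083740234375, -156.7095184326172), (47.179771423339844, 86.12592315673828), 9.219730377197266) [ 0.6514 -0.155   0.1637]
pin 81 ((595.681640625, -157.05966186523438), (11.228275299072266, 10.938385009765625), 38.53678512573242) [ 0.5956 -0.1572  0.1641]
lug 136 ((598.467529296875, -156.98780822753906), (22.627960205078125, 17.44809341430664), 0.06670878082513809) [ 0.5987 -0.1564  0.1462]
pin_high 0.92 [381. 217.] [ 0.596 -0.166  0.146]
pin_low 0.65 [382. 209.] [ 0.599 -0.165  0.046]
lip 0.74 [593. 216.] [ 0.555 -0.009  0.2  ]
stop 0.89 [573. 246.] [ 0.579 -0.017  0.202]
```

View pics/w2.png

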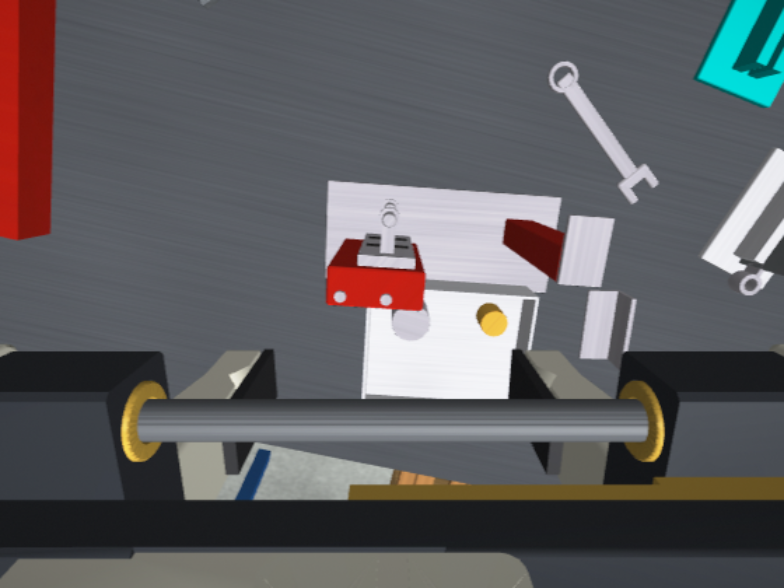

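Picture: upper pin at (389,217) and base edges tilted 9°. That gives a bay yaw of about 8.9° and a pin at about (0.596,-0.157), z 0.164, which puts the shift at roughly +8.5 mm in bay y (lip cross-check within 1 mm). Now to the gate.

```bash
python3 -m inch '0 1 0 0 0 -1;0 1 0 0 0 -1;0 1 0 0 0 -1;0 1 0 0 0 -1;0 1 0 0 0 -1;0 1 0 0 0 0;0 1 0 0 0 0;0 1 0 0 0 0;0 1 0 0 0 0;0 1 0 0 0 0;0 1 0 0 0 0;0 1 0 0 0 0'
python3 -m inch '0 1 0 0 0 0;0 1 0 0 0 0;0 0 0 0 0 0;0 0 0 0 0 0'
python3 - <<'E'
from h import *
p=arm.grab_frame('wrist');w=cloud(p);save(p,'w3.png',scale=1.4)
print(arm.get_state()['ee_rot'])
m=arm.masks_of(p,'gate')
W=w.reshape(-1,3)
g=W[(W[:,0]>.38)&(W[:,0]<.65)&(W[:,1]>.2)&(W[:,1]<.36)]
for lo,hi in((.155,.18),(.135,.15),(.04,.05)):
    q=g[(g[:,2]>lo)&(g[:,2]<hi)]
    if len(q)<5: print(lo,len(q));continue
    print(lo,len(q),cv2.minAreaRect(q[:,:2].astype(np.float32)*1000),np.round(np.median(q,0),4))
for t in ('gate','gate_grip','gate_end','knuckle_high','rack'):
    for r in arm.place_of(p,t)[:1]: print(t,np.round(r['confidence'],2),np.round(np.array(r['position'])*[784,588]),np.round(at(p,r['position'],1),3))
E
```

```text
t: 7.18
eef_pos: [0.6247, 0.2129, 0.3922]
ee_rot: [0.767, 1.57, 0.556]
force: [0.9, -0.1, 0.7]
width: 0.0877
t: 7.68
eef_pos: [0.625, 0.2722, 0.3916]
ee_rot: [-1.09, 1.571, -1.3]
force: [0.3, -0.2, 0.3]
width: 0.0875
[ 0.12130872  1.57057982 -0.08935324]
0.155 1548 ((501.861328125, 281.34027099609375), (11.599818229675293, 136.98187255859375), 76.72810363769531) [0.4963 0.2824 0.1661]
0.135 294 ((546.7907104492188, 269.1016845703125), (24.57802963256836, 108.37940216064453), 77.8175277709961) [0.5865 0.2623 0.1461]
0.04 775 ((534.2852783203125, 274.1103820800781), (29.94281768798828, 137.33078002929688), 76.75306701660156) [0.5223 0.2846 0.0464]
gate 0.72 [374. 201.] [0.578 0.265 0.147]
gate_grip 0.59 [369. 106.] [0.505 0.279 0.166]
gate_end 0.18 [450. 287.] [0.686 0.321 0.085]
knuckle_high 0.85 [370. 211.] [0.594 0.254 0.046]
rack 0.8 [372. 138.] [0.529 0.276 0.166]
```

View pics/w3.png

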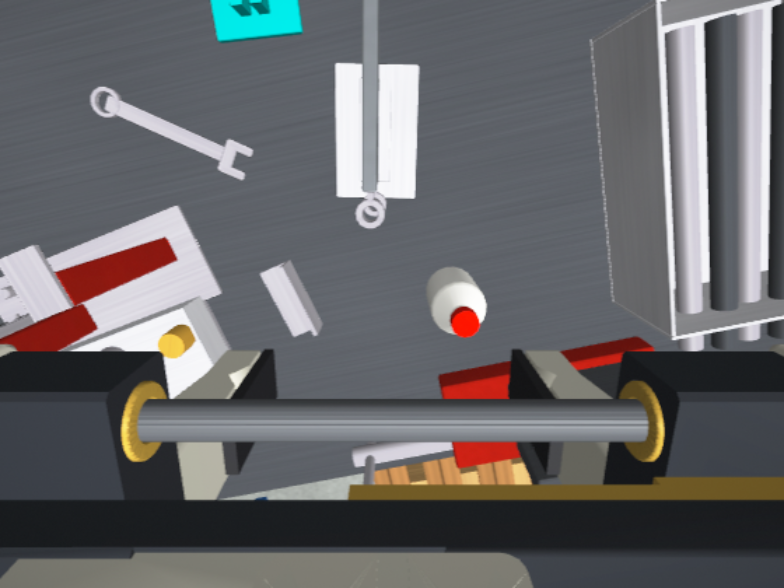

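Picture: gate rail along column 370, knuckles at (370,210), tips of the stand around it. It matches the depth: yaw 166.75°, grip at (0.504,0.281), rail top z 0.166. Descending to grasp.

```bash
python3 -m inch '-1 0.08 -0.5 0 0 -0.23;-1 0.08 -0.5 0 0 0;-1 0.08 -0.5 0 0 0;-1 0.06 -0.5 0 0 0;0 0 -1 0 0 0;0 0 -1 0 0 0;0 0 -1 0 0 0;0 0 -1 0 0 0;0 0 -1 0 0 0;0 0 -1 0 0 0;0 0 -0.5 0 0 0;0 0 0 0 0 0' 1
python3 -m inch '0 0 0 0 0 0;0 0 0 0 0 0;0 0 0 0 0 0;0 0 0 0 0 0;0 0 0 0 0 0;0 0 0 0 0 0' 0 45
```

```text
t: 9.52
eef_pos: [0.5049, 0.2807, 0.136]
ee_rot: [-2.01, 1.569, -2.24]
force: [0.0, 0.1, -0.1]
width: 0.0878
t: 10.28
eef_pos: [0.5051, 0.2812, 0.1366]
ee_rot: [0.526, 1.571, 0.296]
force: [-0.2, -0.2, 0.1]
width: 0.0335
```

```bash
python3 -m inch '0 0 0 0 0 0;0 0 0 0 0 0;0 0 0 0 0 0;0 0 0 0 0 0;0 0 0 0 0 0;0 0 0 0 0 0'
```

```text
t: 11.02
eef_pos: [0.505, 0.281, 0.1365]
ee_rot: [-1.887, 1.57, -2.118]
force: [-0.8, -1.8, 1.2]
width: 0.0114
```

Gripped at 11.4 mm. Now lifting straight up by 60 mm.

```bash
python3 -m inch '0 0 0.25 0 0 0;0 0 0.25 0 0 0;0 0 0.25 0 0 0;0 0 0.25 0 0 0;0 0 0.5 0 0 0;0 0 0.5 0 0 0;0 0 0 0 0 0;0 0 0 0 0 0'
python3 - <<'E'
from h import *
a=cv2.imread('pics/w2.png')[190:250,360:420];b=cv2.imread('pics/w3.png')[185:245,340:400]
cv2.imwrite('pics/crops.png',np.hstack([cv2.resize(x,None,fx=6,fy=6,interpolation=cv2.INTER_CUBIC) for x in(a,b)]))
p=arm.grab_frame('wrist');s=arm.get_state();print(p['mtx'],s['q'],s['eef_pos'],s['ee_rot']);np.savez('cam.npz',mtx=p['mtx'],pose=p['pose'],tcp=s['eef_pos'],rpy=s['ee_rot'])
p2=arm.grab_frame('scene');W=cloud(p2).reshape(-1,3)
q=W[(W[:,0]>.4)&(W[:,0]<.6)&(W[:,1]>.2)&(W[:,1]<.34)&(W[:,2]>.1)&(W[:,2]<.29)];print(q[:,2].max())
E
```

```text
t: 12.02
eef_pos: [0.5049, 0.2811, 0.1964]
ee_rot: [2.872, 1.57, 2.642]
force: [-0.3, 0.3, -5.4]
width: 0.0117
[[328.96097337   0.         280.06758536]
 [  0.         328.96097337 212.46965536]
 [  0.           0.           1.        ]] [ 8.46123125e-01  2.22345184e-01 -2.51145334e-01 -3.40313966e-04
 -1.09802798e+00 -2.64747927e+00] [0.50476453 0.28095107 0.19609188] [-2.46200812  1.57001319 -2.692723  ]
0.28992092804515845
```

View pics/crops.png

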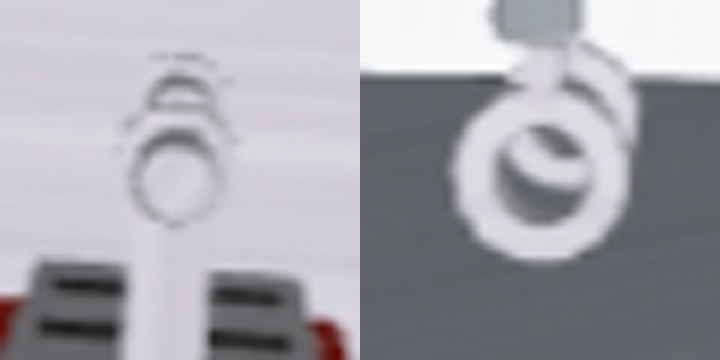

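Left crop: pin top centred at (178,181). Right crop: upper knuckle top ring centred at (181,173). I'll convert both to tool-relative positions.

Run:
```python
import numpy as np
from scipy.spatial.transform import Rotation as R
c=np.load('cam.npz');K=c['mtx']
def T(p,y):  # ideal down pose with jaw angle via (roll,yaw)
    M=np.eye(4);M[:3,:3]=R.from_euler('xyz',y).as_matrix();M[:3,3]=p;return M
C=np.linalg.inv(T(c['tcp'],c['rpy']))@c['pose']
def ray(tcp,rpy,uv,z):
    P=T(tcp,rpy)@C;d=P[:3,:3]@np.array([(uv[0]-K[0,2])/K[0,0],-(uv[1]-K[1,2])/K[1,1],-1]);o=P[:3,3];return o+d*(z-o[2])/d[2]
f=lambda crop,o:((np.array(crop)/6+o)+.5)/1.4-.5
pin=ray([.6248,-.1479,.3912],[2.994,1.57,-3.063],f((178,181),(360,190)),.163)
kn=ray([.625,.2722,.3916],[.1213,1.5706,-.0894],f((181,173),(340,185)),.145)
print('pin',pin,'knuckle',kn)
tcp=np.array([.505,.281]);psi=np.radians(8.9)
d0=np.radians(166.75);v=kn[:2]-tcp
for yaw in(188.9,):
    a=np.radians(yaw)-d0;r=np.array([[np.cos(a),-np.sin(a)],[np.sin(a),np.cos(a)]])
    t=pin[:2]-r@v;print(yaw,'tcp target',t,'v',v,np.linalg.norm(v),np.degrees(np.arctan2(-v[1],-v[0])))
    st=t-.075*np.array([np.cos(psi),np.sin(psi)]);print('stage',st)
```

```text
pin [ 0.59612953 -0.15622804  0.163     ] knuckle [0.58882558 0.26070746 0.145     ]
188.9 tcp target [ 0.51083933 -0.16903807] v [ 0.08382558 -0.02029254] 0.08624682443581429 166.3916086936257
stage [ 0.43674234 -0.18064135]
```

```bash
python3 -m inch '-0.5 -0.4 0 0 0 0;-0.5 -0.8 0 0 0 0;-0.5 -1 0 0 0 0.5;-0.5 -1 0 0 0 0.5;-0.27 -1 0 0 0 0.5;0 -1 0 0 0 0.5;0 -1 0 0 0 0.5;0 -1 0 0 0 0.5;0 -1 0 0 0 0.5;0 -1 0 0 0 0.5;0 -1 0 0 0 0.43;0 -1 0 0 0 0'
python3 -m inch '0 -1 0 0 0 0;0 -1 0 0 0 0;0 -1 0 0 0 0;0 -0.8 0 0 0 0;0 -0.4 0 0 0 0;0 0 0 0 0 0;0 0 0 0 0 0'
python3 - <<'E'
from h import *
p=arm.grab_frame('scene');save(p,'s2.png',(140,100,380,300),3);s=arm.get_state();print(s['eef_pos'],np.degrees(s['ee_rot'][2]-s['ee_rot'][0])%360+90,s['q'],s['moment'])
E
```

```text
t: 13.62
eef_pos: [0.4367, -0.0559, 0.1963]
ee_rot: [-3.124, 1.57, -2.968]
force: [-0.2, -0.2, -4.8]
width: 0.0119
t: 14.5
eef_pos: [0.4369, -0.1804, 0.1964]
ee_rot: [2.29, 1.57, 2.446]
force: [-0.0, 0.8, -3.9]
width: 0.0115
[ 0.43699115 -0.1803142   0.19649838] 98.96594515386472 [ 2.62892335e-02  4.47718891e-02 -4.62530498e-01 -1.85411080e-04
 -1.06355089e+00 -1.44051022e+00] [-0.00373663  0.06480433  0.0097642 ]
```

```bash
python3 -m inch '0.4 0.063 0 0 0 0;0.5 0.078 0 0 0 0;0.5 0.078 0 0 0 0;0.5 0.078 0 0 0 0;0.3 0.047 0 0 0 0;0.15 0.023 0 0 0 0;0.12 0.019 0 0 0 0;0 0 0 0 0 0;0 0 0 0 0 0;0 0 0 0 0 0'
python3 - <<'E'
from h import *
p=arm.grab_frame('scene');save(p,'s2.png',(140,100,380,300),3);s=arm.get_state();print(s['eef_pos'],s['force'])
p=arm.grab_frame('wrist');save(p,'w4.png',scale=1.4)
E
```

```text
t: 15.8
eef_pos: [0.5109, -0.1693, 0.1967]
ee_rot: [-0.12, 1.571, 0.036]
force: [0.0, -0.3, -4.5]
width: 0.0119
[ 0.51090336 -0.1693287   0.19668736] [ 1.16085407  0.53476388 -4.0155209 ]
```

View pics/s2.png

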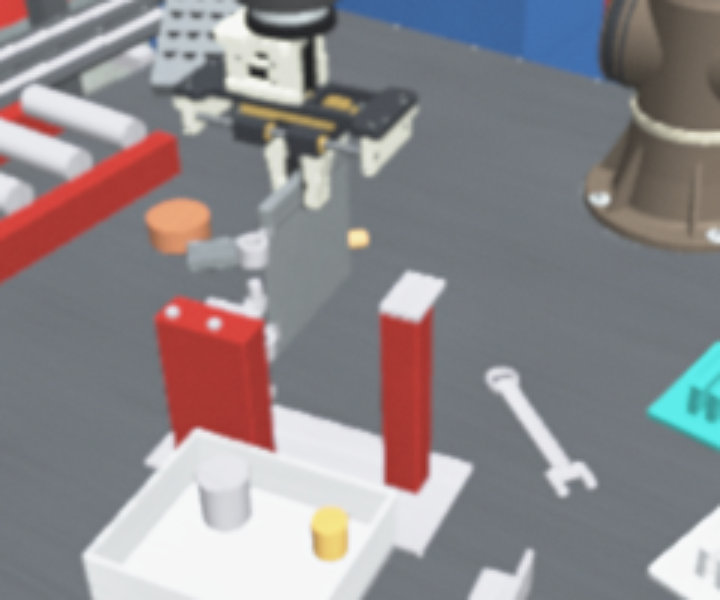

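Picture: upper knuckle at (252,248), directly above the upper pin at (255,290), gate upright and open. Lowering to just above the pins, then slowly with force checks.

```bash
python3 -m inch '0 0 -0.2 0 0 0;0 0 -0.2 0 0 0;0 0 -0.15 0 0 0;0 0 0 0 0 0;0 0 0 0 0 0'
python3 -m inch '0 0 -0.05 0 0 0;0 0 -0.05 0 0 0;0 0 -0.05 0 0 0;0 0 -0.05 0 0 0;0 0 0 0 0 0'
python3 -m inch '0 0 -0.05 0 0 0;0 0 -0.05 0 0 0;0 0 0 0 0 0'
```

```text
t: 16.52
eef_pos: [0.5112, -0.1693, 0.1802]
ee_rot: [-0.654, 1.571, -0.497]
force: [0.4, -0.6, -4.4]
width: 0.0115
t: 17.15
eef_pos: [0.5111, -0.1693, 0.1739]
ee_rot: [-3.105, 1.571, -2.949]
force: [-0.4, -0.3, -4.6]
width: 0.0117
t: 17.52
eef_pos: [0.5111, -0.1693, 0.1709]
ee_rot: [-3.013, 1.571, -2.857]
force: [1.4, -1.2, -5.1]
width: 0.0118
```

Already past the pin-top level with no force, so it's entering. Continuing.

```bash
python3 -m inch '0 0 -0.06 0 0 0;0 0 -0.06 0 0 0;0 0 -0.06 0 0 0;0 0 0 0 0 0'
python3 -m inch '0 0 -0.06 0 0 0;0 0 -0.06 0 0 0;0 0 0 0 0 0'
```

```text
t: 18.02
eef_pos: [0.511, -0.1693, 0.1655]
ee_rot: [3.023, 1.571, -3.105]
force: [1.1, -0.1, -4.3]
width: 0.0118
t: 18.4
eef_pos: [0.511, -0.1693, 0.1619]
ee_rot: [2.928, 1.571, 3.084]
force: [0.3, -1.4, -5.3]
width: 0.0119
```

```bash
python3 -m inch '0 0 -0.05 0 0 0;0 0 -0.04 0 0 0;0 0 0 0 0 0'
python3 -m inch '0 0 -0.03 0 0 0;0 0 -0.03 0 0 0;0 0 0 0 0 0'
```

```text
t: 18.77
eef_pos: [0.5111, -0.1693, 0.1593]
ee_rot: [-2.775, 1.571, -2.619]
force: [1.4, -0.8, -4.0]
width: 0.0118
t: 19.15
eef_pos: [0.5111, -0.1693, 0.1575]
ee_rot: [0.128, 1.571, 0.284]
force: [0.1, -0.9, -3.9]
width: 0.0116
```

```bash
python3 -m inch '0 0 -0.03 0 0 0;0 0 0 0 0 0;0 0 0 0 0 0'
python3 -m inch '0 0 -0.03 0 0 0;0 0 0 0 0 0;0 0 0 0 0 0'
```

```text
t: 19.52
eef_pos: [0.5111, -0.1692, 0.1567]
ee_rot: [0.159, 1.571, 0.315]
force: [0.5, -1.3, -4.6]
width: 0.0116
t: 19.9
eef_pos: [0.5111, -0.1694, 0.1561]
ee_rot: [-0.729, 1.57, -0.573]
force: [-1.9, 0.1, 0.7]
width: 0.0118
```

Weight came off at TCP z 0.156 (0.1565 expected), so the knuckles are home on the lugs. I'll open to about 26 mm so the fingers cage the rail, and work out the arc rows.

```bash
python3 -m inch '0 0 0 0 0 0;0 0 0 0 0 0;0 0 0 0 0 0;0 0 0 0 0 0' 0.3
python3 - <<'E'
from h import *
p=arm.grab_frame('scene');save(p,'s3.png',(140,100,380,300),3)
th=np.radians(188.6-5*np.arange(19));r=.0862/.03
d=np.diff(np.c_[np.cos(th),np.sin(th)]*r,axis=0)
print('; '.join('%.2f %.2f'%tuple(x) for x in d))
E
```

```text
t: 20.4
eef_pos: [0.5112, -0.1692, 0.1558]
ee_rot: [-0.011, 1.571, 0.145]
force: [0.7, 0.4, 0.2]
width: 0.0264
-0.03 0.25; -0.00 0.25; 0.02 0.25; 0.04 0.25; 0.06 0.24; 0.08 0.24; 0.10 0.23; 0.12 0.22; 0.14 0.21; 0.16 0.20; 0.17 0.18; 0.19 0.16; 0.20 0.15; 0.21 0.13; 0.23 0.11; 0.23 0.09; 0.24 0.07; 0.25 0.05
```

View pics/s3.png

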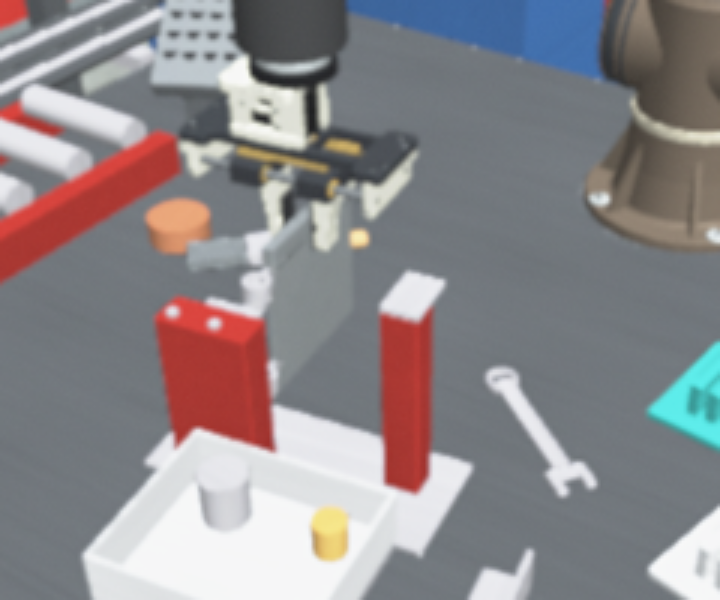

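Picture: upper knuckle now down on its lug at (255,288), gate upright, fingers open around the rail. Swinging.

```bash
python3 -m inch '-0.03 0.25 0.05 0 0 -1;0 0.25 0.05 0 0 -1;0.02 0.25 0 0 0 -1;0.04 0.25 0 0 0 -1;0.06 0.24 0 0 0 -1;0.08 0.24 0 0 0 -1;0.1 0.23 0 0 0 -1;0.12 0.22 0 0 0 -1;0.14 0.21 0 0 0 -1;0 0 0 0 0 0'
python3 -m inch '0.16 0.2 0 0 0 -1;0.17 0.18 0 0 0 -1;0.19 0.16 0 0 0 -1;0.2 0.15 0 0 0 -1;0.21 0.13 0 0 0 -1;0.12 0.06 0 0 0 -0.5;0.11 0.05 0 0 0 -0.5;0.12 0.05 0 0 0 -0.5;0.11 0.04 0 0 0 -0.5;0 0 0 0 0 0'
```

```text
t: 21.7
eef_pos: [0.5272, -0.1048, 0.1587]
ee_rot: [-2.202, 1.571, -2.831]
force: [-0.4, 0.3, 0.5]
width: 0.0261
t: 22.95
eef_pos: [0.5686, -0.0747, 0.1586]
ee_rot: [-1.719, 1.571, -2.957]
force: [-0.7, -1.5, 0.2]
width: 0.0261
```

```bash
python3 -m inch '0.12 0.04 0 0 0 -0.5;0.12 0.03 0 0 0 -0.5;0.1 0.02 0 0 0 -0.4;0.1 0.02 0 0 0 -0.3;0.1 0.02 0 0 0 0;0 0 0 0 0 0;0 0 0 0 0 0'
python3 - <<'E'
from h import *
p=arm.grab_frame('scene');save(p,'s4.png',(140,100,380,300),3);W=cloud(p).reshape(-1,3)
q=W[(W[:,0]>.52)&(W[:,0]<.63)&(W[:,1]<-.035)&(W[:,1]>-.14)&(W[:,2]>.08)&(W[:,2]<.15)]
print(len(q));l=cv2.fitLine(q[:,:2].astype(np.float32),cv2.DIST_HUBER,0,.001,.001).ravel();print(l,np.degrees(np.arctan2(l[1],l[0])),arm.get_state()['q'][5])
E
```

```text
t: 23.82
eef_pos: [0.5885, -0.094, 0.1576]
ee_rot: [3.008, 1.523, 1.658]
force: [-0.0, 0.3, 0.1]
width: 0.0266
656
[ 0.2310426  -0.97294366  0.5803112  -0.08950154] -76.64153 -3.0303423731796486
```

View pics/s4.png

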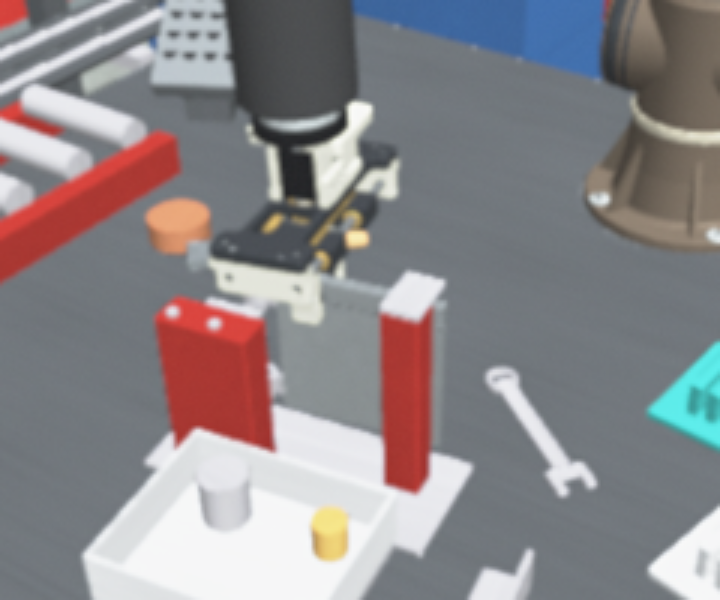

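The gate is about 4.5° short of shut and joint 6 is at its limit. I'll turn back a little, open wider, then push by translation only.

```bash
python3 -m inch '0 0 0 0 0 0.7;0 0 0 0 0 0.7;0 0 0 0 0 0.6;0 0 0 0 0 0;0 0 0 0 0 0' 0.4
python3 -c "
from h import *
s=arm.get_state();print(s['q'],np.degrees(s['ee_rot'][2]-s['ee_rot'][0])%360+90)"
```

```text
t: 24.5
eef_pos: [0.5885, -0.094, 0.1577]
ee_rot: [3.008, 1.523, 1.832]
force: [-0.8, -0.2, 0.1]
width: 0.035
[ 0.13732516  0.29511633 -0.22426275 -0.05408493 -1.0578978  -2.85780152] 382.5985401326516
```

```bash
python3 -m inch '0.05 0 0 0 0 0;0.05 0 0 0 0 0;0.05 0 0 0 0 0;0.05 0 0 0 0 0;0 0 0 0 0 0;0 0 0 0 0 0'
cat > yaw.py <<'E'
from h import *
p=arm.grab_frame('scene');W=cloud(p).reshape(-1,3)
q=W[(W[:,0]>.52)&(W[:,0]<.63)&(W[:,1]<-.035)&(W[:,1]>-.14)&(W[:,2]>.08)&(W[:,2]<.15)]
l=cv2.fitLine(q[:,:2].astype(np.float32),cv2.DIST_HUBER,0,.001,.001).ravel();print(len(q),np.degrees(np.arctan2(l[1],l[0]))%180,arm.get_state()['q'][5])
E
python3 yaw.py
```

```text
t: 25.25
eef_pos: [0.5946, -0.0943, 0.1576]
ee_rot: [3.01, 1.523, 1.834]
force: [-0.7, 0.7, -0.3]
width: 0.0352
640 99.972664 -2.8555529427083277
```

```bash
python3 -m inch '0.04 0 0 0 0 0;0.04 0 0 0 0 0;0 0 0 0 0 0;0 0 0 0 0 0'
python3 yaw.py
```

```text
t: 25.8
eef_pos: [0.5955, -0.0942, 0.1574]
ee_rot: [3.064, 1.522, 1.888]
force: [-5.8, 1.1, 4.2]
width: 0.0353
644 99.20321 -2.8551450244650454
```

Contact with the stop at 5.8 N, gate yaw 99.2°. Centring the fingers and withdrawing upward.

```bash
python3 -m inch '-0.1 0 0 0 0 0;-0.15 0 0 0 0 0;-0.1 0 0 0 0 0;0 0 0 0 0 0;0 0 0 0 0 0'
python3 yaw.py
python3 -m inch '0 0 0.2 0 0 0;0 0 0.4 0 0 0;0 0 0.6 0 0 0;0 0 1 0 0 0;0 0 1 0 0 0;0 0 1 0 0 0;0 0 1 0 0 0;0 0 1 0 0 0;0 0 0 0 0 0;0 0 0 0 0 0'
python3 - <<'E'
from h import *
exec(open('yaw.py').read())
p=arm.grab_frame('scene');save(p,'s5.png',(140,100,380,300),3)
p=arm.grab_frame('top');w=cloud(p).reshape(-1,3)
q=W[(W[:,0]>.54)&(W[:,0]<.63)&(W[:,1]<-.025)&(W[:,1]>-.14)&(W[:,2]>.15)&(W[:,2]<.195)];print('rail top',np.percentile(q[:,2],97),np.median(q,0))
E
```

```text
t: 26.48
eef_pos: [0.5865, -0.0942, 0.1577]
ee_rot: [3.006, 1.523, 1.831]
force: [-0.2, -0.2, -0.6]
width: 0.0351
663 101.48231 -2.8570656165305937
t: 27.78
eef_pos: [0.5861, -0.0941, 0.3437]
ee_rot: [3.005, 1.523, 1.83]
force: [0.5, 0.1, -1.4]
width: 0.0355
712 101.31751 -2.878013202090074
rail top 0.18582520815641163 [ 0.58475344 -0.08802153  0.17272935]
```

View pics/s5.png

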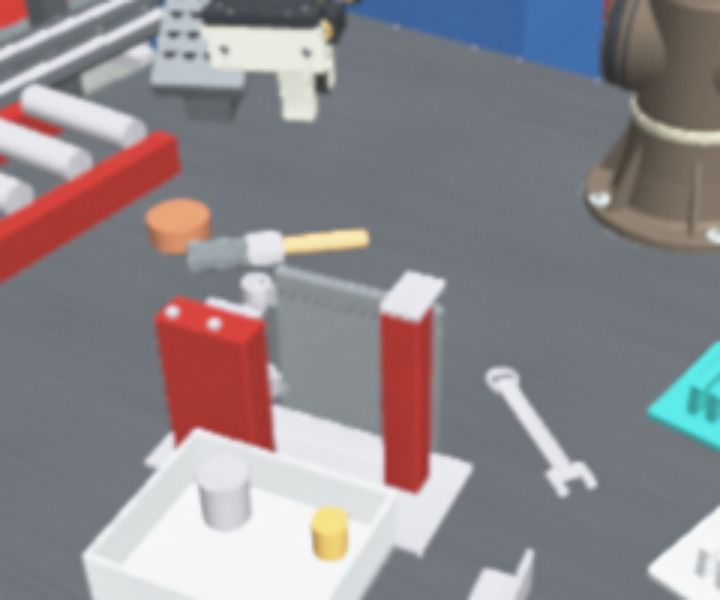

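The gate is seated (rail top 0.186; 0.185 expected), but it came back about 2° when I withdrew, probably brushed by the rear finger. I'll push it again from the front with closed fingers and back straight off.

```bash
python3 -m inch '-0.8 0.3 0 0 0 0;-0.8 0.3 0 0 0 0;-0.8 0 0 0 0 0;0 0 -1 0 0 0;0 0 -1 0 0 0;0 0 -1 0 0 0;0 0 -1 0 0 0;0 0 -1 0 0 0;0 0 -0.8 0 0 0;0 0 0 0 0 0;0 0 0 0 0 0' 0 10
python3 -m inch '0.2 0 0 0 0 0;0.2 0 0 0 0 0;0.1 0 0 0 0 0;0.1 0 0 0 0 0;0 0 0 0 0 0'
python3 yaw.py
```

```text
t: 29.3
eef_pos: [0.5148, -0.0763, 0.1703]
ee_rot: [3.004, 1.524, 1.829]
force: [-0.6, 0.1, 0.6]
width: 0.0003
t: 29.92
eef_pos: [0.5325, -0.0762, 0.1695]
ee_rot: [3.016, 1.523, 1.841]
force: [-0.5, 0.2, 0.3]
width: 0.0003
711 101.24994 -2.9055027790105736
```

```bash
python3 -m inch '0.1 0 0 0 0 0;0.1 0 0 0 0 0;0.1 0 0 0 0 0;0.1 0 0 0 0 0;0 0 0 0 0 0'
python3 -m inch '0.05 0 0 0 0 0;0.05 0 0 0 0 0;0 0 0 0 0 0'
python3 yaw.py
```

```text
t: 30.6
eef_pos: [0.5446, -0.0762, 0.1695]
ee_rot: [3.013, 1.523, 1.838]
force: [0.1, 0.8, -0.5]
width: 0.0004
t: 30.98
eef_pos: [0.5475, -0.0762, 0.1696]
ee_rot: [3.01, 1.523, 1.835]
force: [-0.0, 0.8, 0.1]
width: 0.0001
709 101.30879 -2.900677219203044
```

```bash
python3 -m inch '0.05 0 0 0 0 0;0.05 0 0 0 0 0;0.05 0 0 0 0 0;0 0 0 0 0 0'
python3 yaw.py
python3 -m inch '0.05 0 0 0 0 0;0.05 0 0 0 0 0;0 0 0 0 0 0'
python3 yaw.py
```

```text
t: 31.52
eef_pos: [0.552, -0.0762, 0.1695]
ee_rot: [3.013, 1.523, 1.838]
force: [-0.9, 0.2, 1.3]
width: 0.0008
706 101.33382 -2.8993029857679935
t: 31.95
eef_pos: [0.555, -0.0762, 0.1696]
ee_rot: [3.012, 1.523, 1.836]
force: [-0.7, -0.2, -0.4]
width: 0.0007
709 101.22244 -2.898375522193495
```

```bash
python3 -m inch '0.05 0 0 0 0 0;0.05 0 0 0 0 0;0 0 0 0 0 0'
python3 yaw.py
python3 -m inch '0.05 0 0 0 0 0;0.05 0 0 0 0 0;0 0 0 0 0 0'
python3 yaw.py
```

```text
t: 32.38
eef_pos: [0.5579, -0.0762, 0.1695]
ee_rot: [3.015, 1.523, 1.839]
force: [-1.0, -0.6, 0.9]
width: 0.0009
709 100.02614 -2.8974813762856253
t: 32.8
eef_pos: [0.5594, -0.0762, 0.1694]
ee_rot: [3.072, 1.522, 1.896]
force: [-6.1, 1.5, 3.1]
width: 0.0005
708 99.285706 -2.89662750516093
```

```bash
python3 -m inch '0 0 0 0 0 0;0 0 0 0 0 0;-0.03 0 0 0 0 0;-0.02 0 0 0 0 0;-0.02 0 0 0 0 0;-0.02 0 0 0 0 0;-0.05 0 0 0 0 0;-0.2 0 0 0 0 0;-0.5 0 0 0 0 0;-0.8 0 0 0 0 0;0 0 0 0 0 0;0 0 0 0 0 0'
python3 yaw.py
```

```text
t: 34.35
eef_pos: [0.5117, -0.0762, 0.17]
ee_rot: [2.99, 1.523, 1.815]
force: [-0.5, -0.0, -0.0]
width: 0.0006
711 100.06456 -2.912751438826176
```

```bash
python3 -m inch '0 0 1 0 0 0;0 0 1 0 0 0;0 0 1 0 0 0;0 0 1 0 0 0;0 0 0 0 0 0;0 0 0 0 0 0'
python3 yaw.py
python3 - <<'E'
from h import *
p=arm.grab_frame('scene');save(p,'s6.png',(140,100,450,380),2)
E
```

```text
t: 35.15
eef_pos: [0.5116, -0.0761, 0.2889]
ee_rot: [3.026, 1.523, 1.85]
force: [0.5, 1.0, -0.9]
width: 0.0005
716 100.27781 -2.9278756891029505
```

View pics/s6.png

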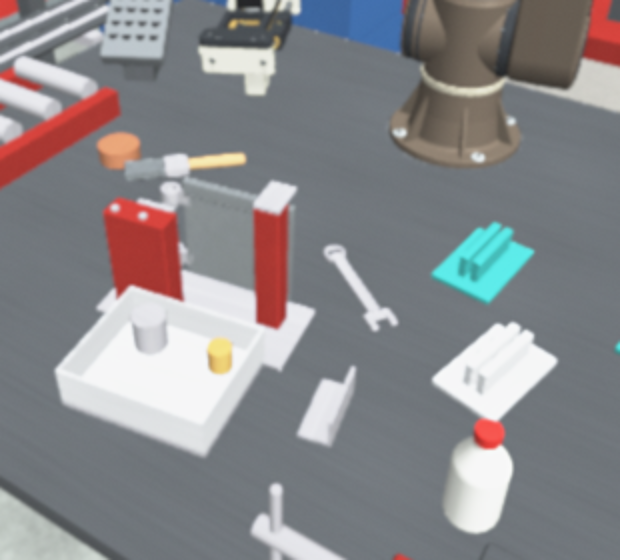

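Picture: gate shut at the stop post (265,250), bystanders in place, gripper clear. One drift check, then hand in.

```bash
python3 -m inch '0 0 0 0 0 0;0 0 0 0 0 0;0 0 0 0 0 0;0 0 0 0 0 0'; python3 yaw.py; python3 yaw.py; python3 -c "
from station import arm
print(arm.job_done())"
```

```text
t: 35.75
eef_pos: [0.5117, -0.0762, 0.2896]
ee_rot: [3.013, 1.523, 1.837]
force: [0.0, 0.2, 0.1]
width: 0.0003
713 100.063385 -2.927939790184005
718 100.21162 -2.927886242555793
the job is handed in; nothing more can be done
None
```

I lifted the gate from the white stand and lowered it onto both pins. I then swung it shut, let go and handed the job in at about 36 s; no verdict came back.

- **Fit:** The pins stood about 8.5 mm toward bay +y. The gate went down with no side force, and its weight came off at the expected height. The rail top later measured 0.186 m, against 0.185 m expected.
- **Closing:** On the first push joint 6 stopped at its range limit. The reading was -3.0303 against a limit of -3.03, so check that if joint range is judged strictly. After that push the gate came back about 2° when I withdrew. I pushed it shut again from the front with closed fingers, at about 6 N.
- **Last checks:** The gate's yaw held steady at 100.1 to 100.2°. Pressed against the stop it read 99.2 to 99.3°, and the bay axis is about 98.9°, so it sits about 1° off shut; the limit is 3.4°. The gripper was clear with no contact force. In the last picture the bystanders in view looked unmoved, but I did not measure them.

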